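Slide the photometer's sample carriage to its marked stop

TASK

On the photometer rail, press down the sprung pad in the middle of the sample carriage with a fingertip to free its brake and, keeping it pressed, push the carriage right up against the pointed stop (the one with the cone and the side finger, not the plain one). Then let the pad spring back up, so that the brake holds the carriage there. Never drag the carriage with its brake on, do not touch the two glass cuvettes it carries, and leave the things standing around in their places, neither lifted nor shifted.

Things in the scene. Friction and masses are not known exactly. Their poses are not given: they have to be found in the camera images.
- rail: aluminium channel rail fixed on the bench, 64 mm wide, 420 mm long, top 26 mm above the bench. Origin: centre of its underside; y axis along the rail, x across it, z up
- carriage_mid (a point): centre of the grey sample carriage that rides on the rail (70 mm across, 90 mm along the rail), 48 mm above the bench, where the top of the pad is at rest; does not go down with the pad; axes as the rail's. At each end of the carriage a shoulder, 44 mm across and 21 mm long, rises to 58 mm above the bench; the pad lies between the two. On its +x side a bracket, 35 to 65 mm from the centre line and 47 mm above the bench, carries the cuvettes
- pad_top (a point): centre of the top of the black ribbed rubber pad in the recess in the middle of the carriage: 44 mm across, 46 mm along the rail, open at the sides, 10 mm lower than the shoulders at its ends. It moves along with the carriage. Axes as the rail's
- pad (a joint): how far the pad is pressed down, m: 0 at rest (brake on), at most 0.008. A spring holds it up: about 11 N to begin moving, 14 N fully down. The brake (it holds against some 12 to 18 N) is free as soon as the pad is about 1 mm down, and grips again when it comes up; press it 3 mm or more
- carriage (a joint): position of the carriage along the rail's y axis, m, 0 at the middle of the rail. With the brake free it takes about 1 N to move (0.25 to 0.5 kg)
- cuvettes: two clear glass cuvettes, 12.5 mm square, side by side along the rail on the carriage's bracket, 50 mm to the +x side of its middle; their tops are 77 mm above the bench. Origin: centre of their feet
- mark_stop_mid (a point): centre of the marked stop, an aluminium block fixed on the rail, 50 mm across the rail, 24 mm along it, 24 mm tall (from 26 to 50 mm above the bench), with a cone on top (tip 84 mm above the bench) and a finger that reaches 75 mm out to the rail's -x side. It may be at either end of the rail. Axes as the rail's. The carriage touches it when their centres are 57 mm apart
- plain_stop_mid (a point): centre of the plain stop, towards the other end of the rail: the same block with only a low round screw head on top
- amber_mid (a point): bystander: small amber glass bottle, 48 mm across, 85 mm tall; this point is 42.5 mm above its foot
- stopper_mid (a point): bystander: rubber stopper, 34 mm across, 30 mm tall; this point is 15 mm above its foot
- tape_mid (a point): bystander: roll of tape lying flat, 64 mm across, 20 mm tall; this point is 10 mm above its foot
- beaker_mid (a point): bystander: small glass beaker, 52 mm across, 65 mm tall; this point is 32.5 mm above its foot
- jar_mid (a point): bystander: glass jar with a steel lid, 56 mm across, 75 mm tall; this point is 37.5 mm above its foot
- tube_rack_mid (a point): bystander: wooden rack with glass test tubes, 55 by 216 mm, 92 mm tall, long way about along the rail; this point is 35 mm above its foot
- wash_mid (a point): bystander: white plastic wash bottle with a red cap, 66 mm across, 150 mm tall; this point is 75 mm above its foot

How it is judged:
On the way, in this order (a step that is already met when the one before it is completed fails the run):
1. the pad is pressed down at least 3 mm (value of joint pad above 0.003 m), for 0.1 s.
2. the carriage is up against the marked stop, the pad still pressed (horizontal distance between carriage_mid and mark_stop_mid below 0.06 m and value of joint pad above 0.001 m), for 0.05 s.
At the end, for the whole second after the job is handed in: The carriage is at rest within 3 mm of touching the marked stop (centres less than 60 mm apart) and the pad is back up (less than 1 mm down) (horizontal distance between carriage_mid and mark_stop_mid below 0.06 m and value of joint pad below 0.001 m and velocity of joint carriage between -0.003 and 0.003 m/s).
It fails at once if the carriage is dragged with its brake on (more than 3 mm from its start and 5 mm short of the marked stop, moving faster than 10 mm/s with the pad less than 0.4 mm down) ((velocity of joint carriage above 0.01 m/s or velocity of joint carriage below -0.01 m/s) and distance of carriage_mid from where it was at the start of the episode above 0.003 m and horizontal distance between carriage_mid and mark_stop_mid above 0.062 m and value of joint pad below 0.0004 m).
It fails at once if the cuvettes are touched by the robot (contact force between any of the fingers, the arm and cuvettes above 0.5 N).
It fails at once if a bystander is lifted, or shifted by more than 15 mm (distance of any of amber_mid, stopper_mid, tape_mid, beaker_mid, jar_mid, tube_rack_mid, wash_mid from where it was at the start of the episode above 0.015 m).
It also fails if it takes over 35 s, if anything falls off the work surface, if the arm or the gripper's body presses on something with over 40 N, if the wrist force passes 120 N, or if a joint passes its speed limit or range.

ROBOT

A 6-joint arm with a two-finger parallel gripper is mounted at the origin on the work surface. World frame = base frame: x ahead of the robot, y to its left, z up, the work surface at z = 0. Lengths are in m, angles in rad, forces in N, time in s.
With the tool pointing down it reaches from about 0.25 to 0.775 m from the base axis. Payload 4 kg.
Tool frame: the origin (TCP) lies midway between the tips of the shut fingers; the grasp point (between the pads) lies grip_point_offset behind it (grip_point_offset is the distance from the TCP to the grasp point, in m); z points along the fingers, y is the line along which they close (so a half turn about z gives the same grasp; the last joint's range is limited). The gripper opens to 94 mm and grips with 3 to 60 N. Pads are 16 mm wide; open, the fingers measure 119 mm over their backs; the gripper's body (75 mm by 177 mm) begins 78 mm behind the grasp point.
Start: joints at [-0.103, 0.087, 1.371, -0, 1.684, -0.103], TCP at [0.55, -0, 0.206] pointing down, gripper open.
Joint ranges: [-3.1, 3.1], [-0.76, 2.03], [0.27, 2.55], [-1.08, 4.22], [0.17, 2.65], [-2.57, 2.57]. Speed limits (rad/s): [2.79, 2.79, 3.14, 3.14, 3.14, 3.14].

INTERFACE

Orientations are given as [roll, pitch, yaw] about the fixed x, y, z axes, in that order (R = Rz(yaw) Ry(pitch) Rx(roll)).
In Python, from bench import * gives the robot as it stands. The module is installed in compiled form; this text tells all that it offers.
- The arm moves only by the tool apply_moves, never from a script. Its argument "commands" is a list of rows, each a list of 7 numbers: the turn, a rotation vector about the world's x, y, z in rad, then the shift along the world's x, y, z in m, then the opening in per cent of the stroke, from 0 (shut) to 100 (fully open). In form: [[ax, ay, az, x, y, z, jaw], ...]. A call has exactly 5 rows; each row is the pose to reach, as a shift and turn from the pose commanded when the call began; what a row does not reach only later rows make up. A row lasts 1/10 s, in which the tool goes at most 50 mm and 8.59 degrees, less where a joint would pass 70% of its speed; a pose out of reach is approached as far as the arm can. A call with a gripper value outside its range is refused whole. The fingers move at their own pace and stop on an object; the grip force is fixed at half the most. Time passes only in rows, so rows that repeat a pose let the fingers close, or fill a call up. It gives the time, the measured TCP pose, the force, the opening and the grip force at its end, in the units of the state.
- get_obs(): the state, without advancing time (a new reading comes with each control period).
- snapshot(name): name is "scene" or "side" or "wrist"; returns a dict with "pixels" (420x560x3 uint8, red, green, blue), "vertical_fov" (degrees; the focal length in pixels is half the picture's height over the tangent of half this angle, whatever the lens; pixels are square), "cx", "cy" (the principal point, pixels), "rvec" (rotation vector, rad) and "tvec" (3), from world to camera coordinates, as OpenCV has them. Camera axes: x right, y down, z forward; pixel columns grow to the right and rows downward; lengths in m; the calibration is good to about 2 mm. The wrist camera is an equidistant fisheye: a pixel r from the principal point sees the ray r / f radians off the axis. A picture is of the moment at which its call begins. There is no depth.
- close_job(): hands the job in; it is judged then, once.
Trained networks look in the newest picture that a camera, given by its name, has taken for a name from the list of things; names that differ only in an ending like _2 or _b are one class to them, and where a whole thing is asked for, a point or a joint stands for the part that bears it (a point fixed in the world has none). Each returns a list of dicts, best first, with "score" (0 to 1); they miss things now and then, are a little off and sometimes report something else, mostly with a low value. They report only what shows in the picture. A call takes as long as a camera call.
- masks_of(camera, query): "mask" (420x560 bool, what is visible of it) and "extent" ([left, top, right, bottom] in pixels, round what is visible of it).
- place_of(camera, query): "pixel" ([column, row] in pixels: a listed point, or the origin of a listed thing).
The state is a dict: "time": time; "joint_positions": joint angles; "qvel": joint speeds; "joint_torque": joint torques, N m; "tool_pos": TCP position; "ee_rot": TCP orientation; "wrist_force": force on the tool from outside, world axes, zero at the start; "wrist_torque": the same for the moment, N m; "width": finger opening in m; "finger_force": force on a finger pad.
Only numpy, scipy, OpenCV 4.12 (cv2) and the standard library are available. Lean on these libraries where they do the work, as an engineer would, in place of code of your own. Each camera call takes 0.05 s, during which the arm holds its last target. There are 200 camera calls.

## Working session

There is one attempt and no reset: what is moved stays moved. The work goes in short steps, Python scripts to look and compute and a tool call to move; the robot and the scene stay as the last step left them, time stands still between calls to the robot, and variables do not carry over. Pictures are saved under pics/ and viewed, at most 10 in all, crops included, and the job is handed in when it is done.

Besides the shell and the picture viewer there is one more tool, called in YAML: its name, and indented under it one key for each argument. apply_moves: Moves the arm, as the interface text tells. Its arguments: {"type":"object","properties":{"commands":{"type":"array"}},"required":["commands"]}

```bash
mkdir -p pics
cat > h.py <<'E'
from bench import *
import numpy as np, cv2
def ray(s,px):
    R=cv2.Rodrigues(np.array(s["rvec"],float))[0]; t=np.array(s["tvec"],float).ravel()
    f=210/np.tan(np.radians(s["vertical_fov"])/2)
    u=np.array([px[0]-s["cx"],px[1]-s["cy"]])/f
    if s.get("fish"):
        r=np.hypot(*u); d=np.array([*(u/r*np.sin(r)),np.cos(r)]) if r>0 else np.array([0,0,1.])
    else: d=np.array([*u,1.])
    return -R.T@t, R.T@(d/np.linalg.norm(d))
def at_z(s,px,z):
    c,d=ray(s,px); return c+d*(z-c[2])/d[2]
def snap(n,fn=None):
    s=snapshot(n); s["fish"]=n=="wrist"
    if fn: cv2.imwrite(f"pics/{fn}.png",np.array(s["pixels"])[:,:,::-1])
    return s
Z=dict(rail=0,carriage_mid=.048,pad_top=.048,cuvettes=.047,mark_stop_mid=.038,plain_stop_mid=.038,amber_mid=.0425,stopper_mid=.015,tape_mid=.01,beaker_mid=.0325,jar_mid=.0375,tube_rack_mid=.035,wash_mid=.075)
def table(cams,names=Z,fn=""):
    for c in cams:
        s=snap(c,c+fn)
        print(c,"cam",ray(s,(s["cx"],s["cy"]))[0].round(3))
        for n in names:
            for d in place_of(c,n)[:2]:
                print(" ",n,round(d["score"],2),np.round(d["pixel"],0),at_z(s,d["pixel"],Z[n]).round(4))
E
python3 - <<'E'
from h import *
table(["scene","side","wrist"],fn="0")
a=cv2.imread("pics/scene0.png");b=cv2.imread("pics/wrist0.png")
E
```

```text
scene cam [1.165 0.221 0.699]
  rail 0.73 [384. 256.] [0.5609 0.0405 0.    ]
  carriage_mid 0.63 [400. 245.] [0.5613 0.0668 0.048 ]
  pad_top 0.85 [394. 241.] [0.5584 0.0533 0.048 ]
  cuvettes 0.57 [386. 256.] [0.5984 0.0558 0.047 ]
  cuvettes 0.51 [388. 259.] [0.6054 0.0618 0.047 ]
  mark_stop_mid 0.81 [330. 219.] [ 0.5593 -0.0854  0.038 ]
  plain_stop_mid 0.7 [466. 278.] [0.5634 0.1955 0.038 ]
  amber_mid 0.82 [372. 187.] [ 0.4263 -0.0539  0.0425]
  stopper_mid 0.77 [416. 218.] [0.4408 0.0572 0.015 ]
  tape_mid 0.97 [462. 236.] [0.4357 0.1553 0.01  ]
  beaker_mid 0.7 [434. 322.] [0.6777 0.1799 0.0325]
  jar_mid 0.56 [298. 255.] [ 0.6777 -0.0893  0.0375]
  jar_mid 0.55 [334. 323.] [0.7722 0.0403 0.0375]
  tube_rack_mid 0.81 [335. 323.] [0.7697 0.042  0.035 ]
  tube_rack_mid 0.72 [176. 137.] [ 0.5025 -0.5693  0.035 ]
  wash_mid 0.88 [177. 137.] [ 0.5397 -0.5206  0.075 ]
side cam [0.492 0.634 0.746]
  rail 0.76 [292. 304.] [ 0.5539  0.0401 -0.    ]
  rail 0.25 [314. 118.] [ 0.5526 -0.6288  0.    ]
  carriage_mid 0.62 [289. 294.] [0.5559 0.0568 0.048 ]
  pad_top 0.62 [290. 293.] [0.554
[... 853 characters left out ...]
81 0.385]
  rail 0.87 [281. 146.] [0.5547 0.0445 0.    ]
  carriage_mid 0.56 [284. 135.] [0.557  0.0605 0.048 ]
  pad_top 0.66 [281. 138.] [0.5544 0.0571 0.048 ]
  cuvettes 0.62 [328. 142.] [0.6026 0.0535 0.047 ]
  mark_stop_mid 0.82 [280. 264.] [ 0.553 -0.09   0.038]
  plain_stop_mid 0.64 [281.  12.] [0.5538 0.1944 0.038 ]
  amber_mid 0.66 [170. 235.] [ 0.4242 -0.0527  0.0425]
  stopper_mid 0.72 [179. 145.] [0.4353 0.0487 0.015 ]
  stopper_mid 0.46 [281.  11.] [0.5538 0.204  0.015 ]
  tape_mid 0.81 [175.  56.] [0.4301 0.156  0.01  ]
  beaker_mid 0.82 [390.  38.] [0.6748 0.1735 0.0325]
  jar_mid 0.6 [381. 258.] [ 0.6763 -0.085   0.0375]
  tube_rack_mid 0.56 [464. 161.] [0.7767 0.0375 0.035 ]
```

```bash
python3 -c "
import cv2
a=cv2.imread('pics/scene0.png')[120:400,230:530];b=cv2.imread('pics/wrist0.png')
cv2.imwrite('pics/s0c.png',cv2.resize(a,None,fx=2,fy=2))
import bench;o=bench.get_obs();print(o)"
```

```text
{'time': 2.1, 'joint_positions': array([-1.03051818e-01,  8.72099038e-02,  1.37069158e+00,  2.32161025e-05,
        1.68355459e+00, -1.03063444e-01]), 'qvel': array([ 0.00230174,  0.00023075,  0.00016099, -0.0001838 ,  0.00056945,
       -0.00144677]), 'joint_torque': array([-2.22333297e-04, -3.40029752e+01, -3.02590764e+01,  7.17772264e-02,
        2.37025955e-02,  1.21012303e-05]), 'tool_pos': array([5.50038951e-01, 2.59842494e-05, 2.05504740e-01]), 'ee_rot': array([ 3.14145442e+00, -8.89370227e-06,  1.57081057e+00]), 'wrist_force': array([ 0.14743837, -0.30309765,  0.13350029]), 'wrist_torque': array([ 0.04786344,  0.01725104, -0.02249715]), 'finger_force': 0.0, 'width': 0.09371961552115517}
```

View pics/wrist0.png

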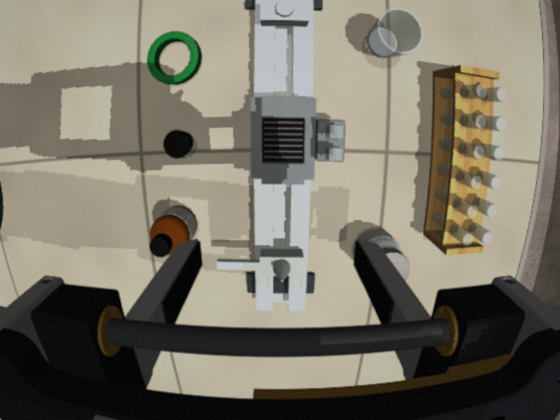

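View pics/s0c.png

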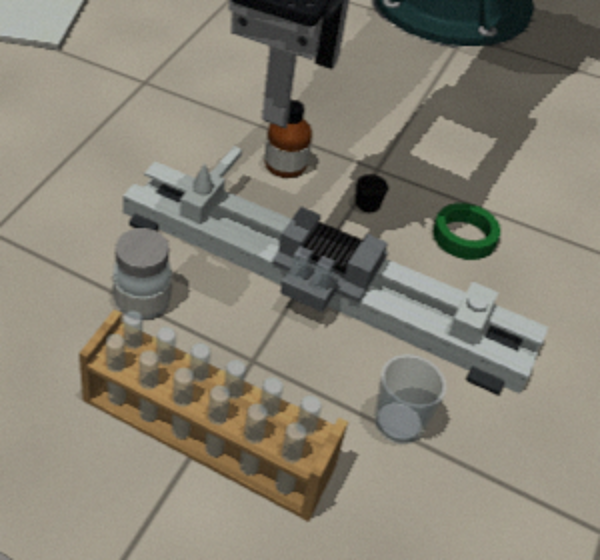

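The pictures agree with the networks: the carriage and pad are at wrist pixel (283,138), the cuvettes at (330,140), and the cone stop with its finger at (282,265), towards -y. The rail lies along world y. The carriage has to travel about 86 mm in -y. I'll shut the fingers and move above the pad.

apply_moves:
  commands:
    - [0,0,0,0.002,0.02,0,0]
    - [0,0,0,0.004,0.045,0,0]
    - [0,0,0,0.005,0.054,-0.02,0]
    - [0,0,0,0.005,0.054,-0.06,0]
    - [0,0,0,0.005,0.054,-0.095,0]

```text
time: 2.6
tool_pos: [0.5553, 0.0545, 0.1098]
ee_rot: [3.14, 0.0, 1.572]
wrist_force: [-0.3, 0.2, -0.1]
width: 0.0572
finger_force: 0.0
```

Run:
```python
from h import *
o=get_obs();print(o["tool_pos"],o["width"],o["wrist_force"],o["time"])
table(["side","wrist","scene"],["pad_top","carriage_mid","mark_stop_mid"],fn="1")
a=cv2.imread('pics/side1.png')[200:400,180:400];b=cv2.imread('pics/scene1.png')[150:350,290:510]
cv2.imwrite('pics/c1.png',np.hstack([cv2.resize(x,(396,360)) for x in(a,b)]))
```

```text
[0.55530379 0.05451869 0.10977664] 0.057213300611763156 [-0.25861938  0.21780962 -0.12675492] 2.6
side cam [0.492 0.634 0.746]
  pad_top 0.88 [290. 294.] [0.5555 0.0551 0.048 ]
  carriage_mid 0.93 [287. 297.] [0.5586 0.0636 0.048 ]
  carriage_mid 0.69 [295. 244.] [ 0.5564 -0.0702  0.048 ]
  mark_stop_mid 0.59 [298. 242.] [ 0.5533 -0.0855  0.038 ]
wrist cam [0.556 0.135 0.29 ]
  pad_top 0.71 [278. 216.] [0.5559 0.0571 0.048 ]
  carriage_mid 0.79 [279. 216.] [0.5567 0.0572 0.048 ]
  mark_stop_mid 0.8 [275. 349.] [ 0.5532 -0.0868  0.038 ]
scene cam [1.165 0.221 0.699]
  pad_top 0.9 [396. 243.] [0.5599 0.0572 0.048 ]
  pad_top 0.33 [334. 322.] [0.7776 0.0422 0.048 ]
  carriage_mid 0.68 [398. 244.] [0.5622 0.0623 0.048 ]
  mark_stop_mid 0.91 [332. 220.] [ 0.5606 -0.0814  0.038 ]
```

View pics/c1.png

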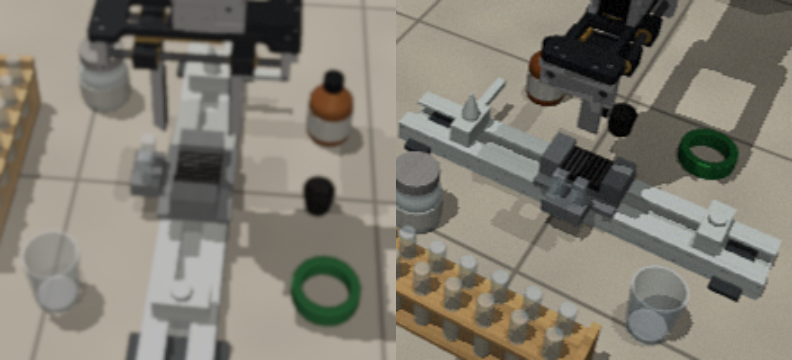

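View pics/wrist1.png

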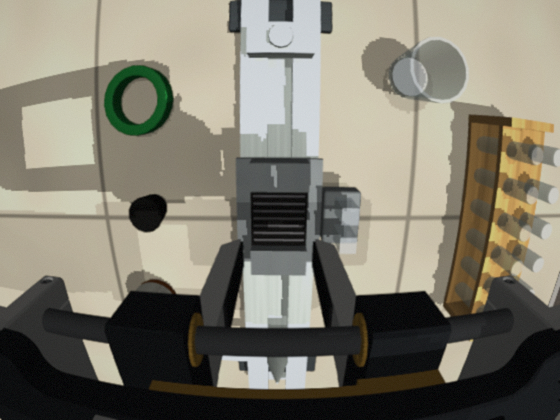

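Both views show the fingers still closing above the carriage. The pad is at wrist pixel (280,218), which is about (0.556, 0.056), and the cuvettes are clear. I'll finish closing and come down close to the pad.

apply_moves:
  commands:
    - [0,0,0,0,0,0,0]
    - [0,0,0,0,0,0,0]
    - [0,0,0,0,-0.001,-0.01,0]
    - [0,0,0,0,-0.001,-0.03,0]
    - [0,0,0,0,-0.001,-0.05,0]

```text
time: 3.7
tool_pos: [0.5551, 0.0529, 0.0596]
ee_rot: [3.141, 0.0, 1.571]
wrist_force: [0.2, 0.7, 0.4]
width: 0.0005
finger_force: 0.0
```

Run:
```python
from h import *
table(["side","wrist"],["pad_top"],fn="2")
a=cv2.imread('pics/side2.png')[220:350,220:370];b=cv2.imread('pics/wrist2.png')
cv2.imwrite('pics/c2.png',np.hstack([cv2.resize(a,(390,340)),cv2.resize(b,(400,340))]))
```

```text
side cam [0.492 0.634 0.746]
  pad_top 0.61 [290. 295.] [0.5553 0.0588 0.048 ]
wrist cam [0.554 0.134 0.236]
  pad_top 0.8 [285. 241.] [0.5569 0.057  0.048 ]
```

View pics/c2.png

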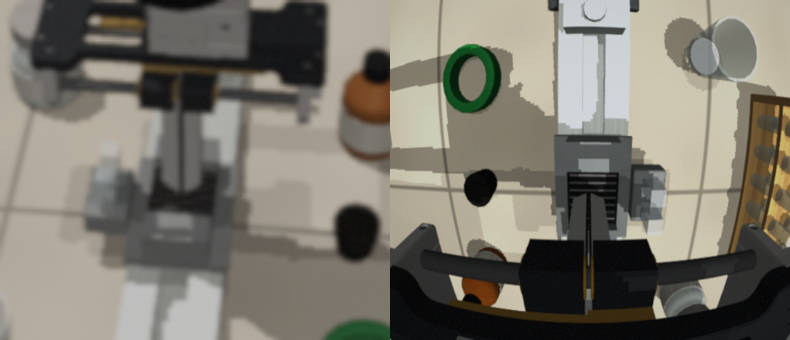

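The shut fingers are centred over the pad, 12 mm above it, with both shoulders and the cuvettes clear. I'll press.

apply_moves:
  commands:
    - [0,0,0,0,0,-0.006,0]
    - [0,0,0,0,0,-0.011,0]
    - [0,0,0,0,0,-0.014,0]
    - [0,0,0,0,0,-0.017,0]
    - [0,0,0,0,0,-0.017,0]

```text
time: 4.4
tool_pos: [0.5555, 0.053, 0.0461]
ee_rot: [3.14, 0.0, 1.571]
wrist_force: [-5.0, 0.4, 10.4]
width: 0.0008
finger_force: 5.5
```

apply_moves:
  commands:
    - [0,0,0,0,0,-0.001,0]
    - [0,0,0,0,0,-0.002,0]
    - [0,0,0,0,0,-0.003,0]
    - [0,0,0,0,0,-0.004,0]
    - [0,0,0,0,0,-0.004,0]

```text
time: 4.9
tool_pos: [0.5555, 0.053, 0.0427]
ee_rot: [3.14, 0.0, 1.571]
wrist_force: [-5.0, 0.5, 11.5]
width: -0.0
finger_force: 6.1
```

apply_moves:
  commands:
    - [0,0,0,0,0,-0.001,0]
    - [0,0,0,0,0,-0.002,0]
    - [0,0,0,0,0,-0.002,0]
    - [0,0,0,0,-0.002,-0.002,0]
    - [0,0,0,0,-0.006,-0.002,0]

```text
time: 5.4
tool_pos: [0.5555, 0.0476, 0.041]
ee_rot: [3.14, -0.001, 1.571]
wrist_force: [-4.7, 1.5, 12.9]
width: 0.0006
finger_force: 6.4
```

Run:
```python
from h import *
o=get_obs();print(o["tool_pos"],o["wrist_force"])
table(["side","wrist"],["pad_top","carriage_mid"],fn="3")
```

```text
[0.55545773 0.04759724 0.04101481] [-4.67391121  1.54639843 12.90806019]
side cam [0.492 0.634 0.746]
  pad_top 0.54 [290. 296.] [0.5552 0.0603 0.048 ]
  carriage_mid 0.97 [291. 294.] [0.5536 0.0552 0.048 ]
wrist cam [0.556 0.128 0.221]
  carriage_mid 0.73 [278. 254.] [0.5564 0.0488 0.048 ]
```

apply_moves:
  commands:
    - [0,0,0,0,-0.005,0,0]
    - [0,0,0,0,-0.012,0,0]
    - [0,0,0,0,-0.02,0,0]
    - [0,0,0,0,-0.027,0,0]
    - [0,0,0,0,-0.032,0,0]

```text
time: 6.2
tool_pos: [0.5552, 0.0148, 0.0409]
ee_rot: [3.14, -0.0, 1.571]
wrist_force: [-5.6, 0.4, 12.3]
width: 0.0003
finger_force: 6.5
```

Run:
```python
from h import *
o=get_obs();print(o["tool_pos"],o["wrist_force"])
table(["side","wrist"],["pad_top","carriage_mid","cuvettes","mark_stop_mid"],fn="4")
a=cv2.imread('pics/side4.png')[220:350,220:370];b=cv2.imread('pics/wrist4.png')
cv2.imwrite('pics/c4.png',np.hstack([cv2.resize(a,(390,340)),cv2.resize(b,(400,340))]))
```

```text
[0.55516078 0.01484333 0.04085437] [-5.55873741  0.41510581 12.29589791]
side cam [0.492 0.634 0.746]
  pad_top 0.66 [290. 282.] [0.5567 0.0275 0.048 ]
  carriage_mid 0.73 [289. 278.] [0.5595 0.02   0.048 ]
  carriage_mid 0.26 [281. 368.] [0.5551 0.2032 0.048 ]
  cuvettes 0.66 [265. 278.] [0.6039 0.0215 0.047 ]
  cuvettes 0.27 [212. 350.] [0.6676 0.1824 0.047 ]
  mark_stop_mid 0.59 [178. 284.] [0.7635 0.0423 0.038 ]
  mark_stop_mid 0.41 [296. 241.] [ 0.5567 -0.0892  0.038 ]
wrist cam [0.556 0.096 0.221]
  pad_top 0.85 [280. 251.] [0.5571 0.0191 0.048 ]
  carriage_mid 0.62 [277. 253.] [0.5554 0.0173 0.048 ]
  cuvettes 0.89 [362. 252.] [0.6061 0.017  0.047 ]
  mark_stop_mid 0.57 [274. 370.] [ 0.5534 -0.0869  0.038 ]
  mark_stop_mid 0.21 [359. 254.] [0.6067 0.012  0.038 ]
```

View pics/c4.png

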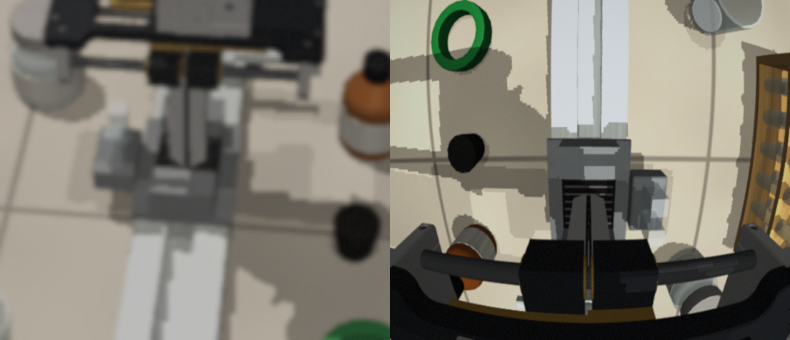

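The carriage follows with the pad down, now at y≈0.018. It has about 48 mm to go.

apply_moves:
  commands:
    - [0,0,0,0,-0.006,0,0]
    - [0,0,0,0,-0.015,0,0]
    - [0,0,0,0,-0.024,0,0]
    - [0,0,0,0,-0.032,0,0]
    - [0,0,0,0,-0.038,0,0]

```text
time: 7.2
tool_pos: [0.5548, -0.0234, 0.0407]
ee_rot: [3.141, 0.0, 1.571]
wrist_force: [-5.9, 0.7, 12.2]
width: 0.0005
finger_force: 6.5
```

apply_moves:
  commands:
    - [0,0,0,0,-0.004,0,0]
    - [0,0,0,0,-0.007,0,0]
    - [0,0,0,0,-0.01,0,0]
    - [0,0,0,0,-0.013,0,0]
    - [0,0,0,0,-0.014,0,0]

```text
time: 7.7
tool_pos: [0.5551, -0.0337, 0.0407]
ee_rot: [3.14, -0.007, 1.571]
wrist_force: [-5.0, 9.0, 13.3]
width: 0.0006
finger_force: 6.5
```

The y force rose to 9 N at the expected position, so the carriage is against the stop. I'll check with a picture before letting go.

Run:
```python
from h import *
table(["side","scene"],["carriage_mid","cuvettes","mark_stop_mid"],fn="5")
a=cv2.imread('pics/side5.png')[190:320,220:370];b=cv2.imread('pics/scene5.png')[170:300,290:440]
cv2.imwrite('pics/c5.png',np.hstack([cv2.resize(x,(395,340)) for x in(a,b)]))
```

```text
side cam [0.492 0.634 0.746]
  carriage_mid 0.97 [296. 261.] [ 0.5519 -0.0247  0.048 ]
  cuvettes 0.62 [268. 262.] [ 0.6039 -0.0169  0.047 ]
  mark_stop_mid 0.64 [299. 243.] [ 0.5511 -0.0826  0.038 ]
scene cam [1.165 0.221 0.699]
  carriage_mid 0.75 [358. 227.] [ 0.5598 -0.0227  0.048 ]
  cuvettes 0.6 [347. 239.] [ 0.5997 -0.0268  0.047 ]
  mark_stop_mid 0.66 [330. 218.] [ 0.5589 -0.0866  0.038 ]
```

View pics/c5.png

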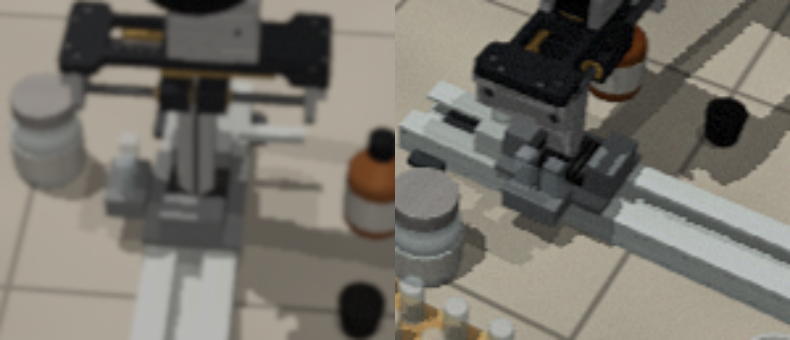

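The carriage's end sits against the stop block in the scene view, around (525,150). I'll let the pad up straight, keeping the slight lean towards the stop.

apply_moves:
  commands:
    - [0,0,0,0,0,0.004,0]
    - [0,0,0,0,0,0.008,0]
    - [0,0,0,0,0,0.013,0]
    - [0,0,0,0,0,0.02,0]
    - [0,0,0,0,0,0.035,0]

```text
time: 8.6
tool_pos: [0.5539, -0.0371, 0.0716]
ee_rot: [-3.138, -0.0, 1.571]
wrist_force: [-1.1, -0.5, 0.1]
width: 0.0008
finger_force: 0.0
```

apply_moves:
  commands:
    - [0,0,0,0,0,0.02,0]
    - [0,0,0,0,0,0.05,0]
    - [0,0,0,0,0,0.08,0]
    - [0,0,0,0,0,0.1,0]
    - [0,0,0,0,0,0.1,0]

```text
time: 9.1
tool_pos: [0.5573, -0.0377, 0.1773]
ee_rot: [3.133, 0.002, 1.57]
wrist_force: [-0.1, -0.4, 0.3]
width: 0.0003
finger_force: 0.0
```

Run:
```python
from h import *
table(["wrist","side"],["carriage_mid","cuvettes","mark_stop_mid","jar_mid","amber_mid"],fn="6")
```

```text
wrist cam [0.556 0.044 0.357]
  carriage_mid 0.57 [275. 189.] [ 0.5566 -0.0286  0.048 ]
  cuvettes 0.64 [322. 193.] [ 0.6026 -0.0331  0.047 ]
  mark_stop_mid 0.9 [272. 240.] [ 0.5536 -0.086   0.038 ]
  jar_mid 0.67 [386. 240.] [ 0.6784 -0.0876  0.0375]
  amber_mid 0.81 [154. 210.] [ 0.4277 -0.0516  0.0425]
side cam [0.492 0.634 0.746]
  carriage_mid 0.62 [295. 261.] [ 0.5536 -0.0248  0.048 ]
  cuvettes 0.53 [270. 260.] [ 0.6009 -0.0231  0.047 ]
  mark_stop_mid 0.82 [298. 242.] [ 0.5528 -0.0861  0.038 ]
  jar_mid 0.92 [241. 241.] [ 0.667  -0.0791  0.0375]
  jar_mid 0.53 [316. 117.] [ 0.5458 -0.5693  0.0375]
  amber_mid 0.7 [359. 258.] [ 0.4324 -0.0467  0.0425]
```

View pics/wrist6.png

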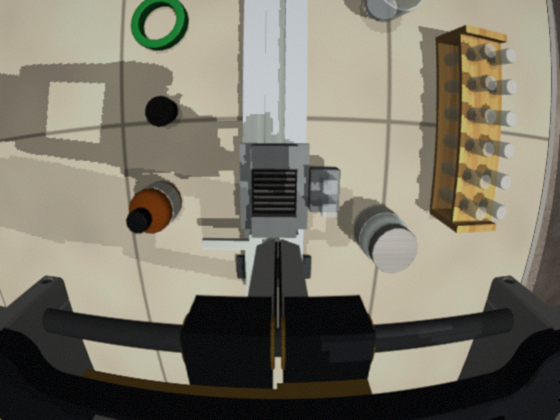

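View pics/side6.png

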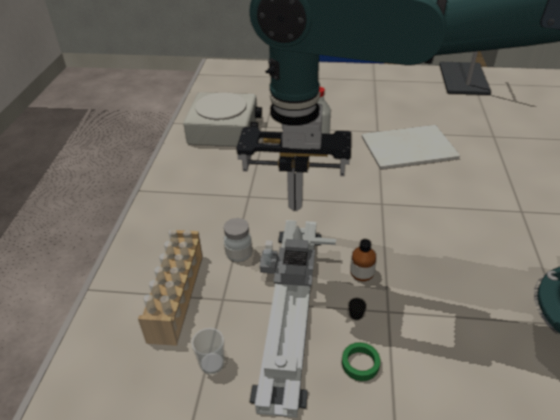

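The wrist view shows the carriage, centred at (275,189), with its end at about row 236 meeting the stop at about (272,240). The wrist measurement puts the centres about 57 mm apart, the pad is free, and the bystanders look unmoved. I'm handing in the job.

```bash
python3 -c "
from bench import *
print(close_job())"
```

```text
the job is handed in; nothing more can be done
None
```

The carriage was pushed with its pad down until it met the cone stop (centres about 57 mm apart in the last wrist picture), the pad was released, and the job is handed in; no verdict came back.

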